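Close up the gauge case

TASK

Close up the wooden gauge case: with the fingertips, push its upright metal inner flap down flat over the gauges, and only then swing the open wooden cover over it, fully shut without letting it slam. Only push with the fingers: pick nothing up, do not shove the case along the bench, and leave the loose things round it where they are. Finish clear of everything.

Things in the scene. Friction and masses are not known exactly. Their poses are not given: they have to be found in the camera images.
- gauge_case: Wooden case of plug gauges, 117 (x) by 190 (y) mm, walls 30 mm high (47 mm with the cover shut), about 1.5 kg, loose on the bench (slides under some 7 N). Origin at the centre of its underside, z up; its +x points from the front wall (flap hinge) to the rear (cover hinge), away from the robot but turned up to 0.85 rad either way; its y runs along both hinges.
- flap_hinge (a point): Point on the hinge line of the inner flap, half-way along it, just inside the case's front wall: 46 mm in front of the case's origin, 28.5 mm above the bench. Axes as the case.
- flap (a joint): Flap angle: 0 = flat over the gauges, reaching 75 mm rearward from its hinge, upper face 33.5 mm above the bench; 1.57 = upright; starts at 1.4 to 1.62. Bright sheet metal, 75 mm from hinge to rolled edge, 160 mm wide, 3 mm thick; upright, its front face is 5 mm in front of the hinge line. Pushed rearward it folds down; friction (0.06 N m) holds it where it is left.
- flap_edge (a point): Middle of the flap's free edge, 75 mm from its hinge; moves with the flap.
- cover_hinge (a point): Point on the hinge line of the cover, half-way along it, at the case's rear: 59 mm behind the case's origin, 30 mm above the bench. Axes as the case.
- gauge_case_lid (a joint): Cover angle: 0 = fully shut, 1.57 = upright; starts at 1.65 to 1.8 (leaning back). Wooden, 117 mm from hinge to free edge, 190 mm wide, 17 mm thick. Outer face (rear face when open, top when shut) is 16.5 mm outward of the hinge line. Pushed on its rear face toward the front it swings over; friction (0.13 N m) holds it at any angle. It strikes a flap that is up.
- cover_edge (a point): Middle of the cover's free edge on its outer face, 118 mm from the hinge line along the cover; moves with the cover.
- valve_body: Bystander: small upright grey cylinder, 30 mm across, 46 mm high, loose beside the case. Origin under its centre.
- test_ring: Bystander: steel ring, 36 mm across, 16 mm high, loose beside the case. Origin under its centre.
- gauge_block: Bystander: flat steel block 35 x 30 x 9 mm, loose in front of the case. Origin under its centre.
- marker: Bystander: marker pen 135 mm long, 17 mm thick, lying loose beside the case. Origin under its centre.
- loupe: Bystander: black eye loupe, 39 mm across, 34 mm high, loose beside the case. Origin under its centre.
Mind the look-alikes: they are no part of the job. What is shaped like the gauge_case but pink or purple is not meant.

How it is judged:
On the way, in this order (a step that is already met when the one before it is completed fails the run):
1. the flap lies flat (below 0.1 rad) while the cover still stands open (above 1.2 rad) (value of joint flap below 0.1 rad and value of joint gauge_case_lid above 1.2 rad), for 0.2 s.
2. the cover is shut (below 0.06 rad) over the flat flap (value of joint gauge_case_lid below 0.06 rad and value of joint flap below 0.1 rad), for 0.2 s.
At the end, for the whole second after the job is handed in: The flap lies flat (within 0.1 rad) and the cover is fully shut over it (within 0.06 rad); the case stands flat and still on the bench within 25 mm of where it stood, and each of the five loose things is within 25 mm of where it stood (all of step 2 and distance of each of gauge_case, valve_body, test_ring, gauge_block, marker, loupe from where it was at the start of the episode below 0.025 m and height (world z) of gauge_case below 0.008 m and linear speed of gauge_case below 0.02 m/s); the robot touches nothing.
It fails at once if the cover is swung over (below 0.8 rad) while the flap is still up (above 0.3 rad) (value of joint gauge_case_lid below 0.8 rad and value of joint flap above 0.3 rad).
It fails at once if the cover slams (closing faster than 5 rad/s) (velocity of joint gauge_case_lid below -5 rad/s).
It fails at once if the case is lifted (over 12 mm), tipped (over 0.12 rad) or shoved more than 25 mm (height (world z) of gauge_case above 0.012 m or angle between gauge_case's own z axis and vertical above 0.12 rad or distance of gauge_case from where it was at the start of the episode above 0.025 m).
It fails at once if a loose thing is lifted or moved more than 25 mm (distance of any of valve_body, test_ring, gauge_block, marker, loupe from where it was at the start of the episode above 0.025 m).
It also fails if it takes over 48 s, if anything falls off the work surface, if the arm or the gripper's body presses on something with over 40 N, if the wrist force passes 120 N, or if a joint passes its speed limit or range.

ROBOT

A 6-joint arm with a two-finger parallel gripper is mounted at the origin on a cart in front of the work surface, level with it; the furniture and walls round the work are solid. World frame = base frame: x ahead of the robot, y to its left, z up, the work surface at z = 0. Lengths are in m, angles in rad, forces in N, time in s.
With the tool pointing down it reaches from about 0.35 to 0.975 m from the base axis. Payload 4.9 kg.
Tool frame: the origin (TCP) lies on the front face of the gripper's body, between the roots of the fingers; the fingertips stand ctrl.finger_overhang ahead of it and the grasp point (between the pads) lies 54 mm ahead of it (ctrl.finger_overhang is the distance from the TCP to the fingertips, in m); z points along the fingers, y is the line along which they close (so a half turn about z gives the same grasp; the last joint's range is limited). The gripper opens to 85 mm and grips with 20 to 120 N. Pads are 22 mm wide; open, the fingers measure 114 mm over their backs; the gripper's body (76 mm by 85 mm) begins 54 mm behind the grasp point. The pads swing forward as they close: fully open they stand 13 mm farther back than shut.
Start: joints at [-1.23, 0.053, 1.613, -0, 1.476, -0.119], TCP at [0.277, -0.56, 0.304] pointing down, gripper open.
Joint ranges: [-3.01, 3.01], [-1.01, 2.22], [0.06, 2.58], [-1.02, 4.17], [0.09, 2.62], [-3.14, 3.14]. Speed limits (rad/s): [2.57, 2.57, 3.14, 3.14, 3.14, 3.14].

INTERFACE

Orientations are given as a rotation vector (axis times angle).
In Python, from station import ctrl, vision gives the robot as it stands. The module is installed in compiled form; this text tells all that it offers.
- The arm moves only by the tool drive_tool, never from a script. Its argument "rows" is a list of rows, each a list of 2 entries, a list of its own where there are three numbers: the shift along the tool's x, y, z in m, then the turn about the tool's z in rad. A call has 1 to 10 rows; each row shifts and turns the commanded pose from where the row before left it, along the tool's axes as they then stand; what a row does not reach is not made up. A row lasts 1/10 s, in which the tool goes at most 50 mm and 8.59 degrees, less where a joint would pass 70% of its speed; a pose out of reach is approached as far as the arm can. A call with a gripper value outside its range is refused whole. "jaw" is the closure, from 0 (fully open) to 1 (shut), set as the call begins (left out, the last holds). The fingers move at their own pace and stop on an object; "grip_force" is the grip in N (left out, the last holds). Time passes only in rows, so rows that do not move let the fingers close. It gives the time, the measured TCP pose, the force, the opening and the grip force at its end, in the units of the state.
- ctrl.get_obs(): the state, without advancing time (a new reading comes with each control period).
- vision.get_image(name): name is "scene" or "side" or "wrist"; returns a dict with "image" (480x640x3 uint8, blue, green, red), "vertical_fov" (degrees; the focal length in pixels is half the picture's height over the tangent of half this angle, whatever the lens; pixels are square), "cx", "cy" (the principal point, pixels), "R" (3x3) and "t" (3): a world point X has camera coordinates R X + t. Camera axes: x right, y down, z forward; pixel columns grow to the right and rows downward; lengths in m; the calibration is good to about 2 mm. The wrist camera is an equidistant fisheye: a pixel r from the principal point sees the ray r / f radians off the axis. A picture is of the moment at which its call begins. There is no depth.
- ctrl.finish_job(): hands the job in; it is judged then, once.
The state is a dict: "t": time; "q": joint angles; "dq": joint speeds; "effort": joint torques, N m; "tool_pos": TCP position; "tool_rot": TCP orientation; "contact_force": force on the tool from outside, world axes, zero at the start; "wrist_torque": the same for the moment, N m; "opening": finger opening in m; "grip_force": force on a finger pad.
Only numpy, scipy, OpenCV 4.12 (cv2) and the standard library are available. Lean on these libraries where they do the work, as an engineer would, in place of code of your own. Each camera call takes 0.05 s, during which the arm holds its last target. There are 200 camera calls.

## Working session

There is one attempt and no reset: what is moved stays moved. The work goes in short steps, Python scripts to look and compute and a tool call to move; the robot and the scene stay as the last step left them, time stands still between calls to the robot, and variables do not carry over. Pictures are saved under pics/ and viewed, at most 10 in all, crops included, and the job is handed in when it is done.

Besides the shell and the picture viewer there is one more tool, called after ">>>" by a JSON object that holds its "name" and its "arguments". drive_tool: Moves the arm, as the interface text tells. Its arguments: {"type":"object","properties":{"rows":{"type":"array","items":{"type":"array"}},"jaw":{"type":"number"},"grip_force":{"type":"number"}},"required":["rows"]}

```bash
mkdir -p pics
python3 - <<'E'
from station import ctrl, vision
import cv2,pickle
print(ctrl.get_obs(), ctrl.finger_overhang)
for n in("scene","side"):
    d=vision.get_image(n); pickle.dump(d,open(n+"0.pkl","wb")); cv2.imwrite(f"pics/{n}0.png",d["image"]); print(n,d["vertical_fov"],d["cx"],d["cy"],d["R"],d["t"])
E
```

```text
{'t': 0.0, 'q': array([-1.23003595e+00,  5.33498492e-02,  1.61428979e+00,  1.30863760e-05,
        1.47597161e+00, -1.19020379e-01]), 'dq': array([ 0.00106812, -0.00092255,  0.00119667,  0.00010396,  0.00126561,
       -0.00042169]), 'effort': array([-1.16378660e-04, -3.93680549e+01, -3.70175958e+01, -1.52714742e-04,
        7.12100606e-03, -3.64584992e-06]), 'tool_pos': array([ 0.27717882, -0.55965417,  0.30266972]), 'tool_rot': array([-3.05698730e+00, -7.15417785e-01,  3.30278666e-04]), 'contact_force': array([-0.06249733, -0.50500705, -0.04590111]), 'wrist_torque': array([ 0.05577797, -0.01801546, -0.05705678]), 'grip_force': 0.0, 'opening': 0.08522049462890402} 0.0726
scene 42.26645419638091 318.1090181184163 252.55818424971477 [[ 0.77708969 -0.62936728  0.00533216]
 [-0.45376153 -0.5660972  -0.68821104]
 [ 0.43615603  0.53238218 -0.72549096]] [-0.35189825  0.34203656  1.33517853]
side 57.55832917967862 315.4013019538301 240.9090612349723 [[ 0.99980385 -0.00359505 -0.01947666]
 [-0.01726003 -0.64045762 -0.76779954]
 [-0.0097137   0.7679851  -0.64039404]] [-0.53497257  0.09472697  0.83858635]
```

View pics/scene0.png

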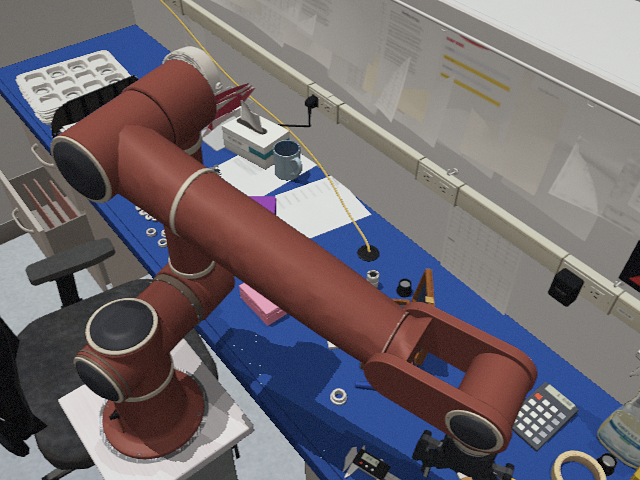

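View pics/side0.png

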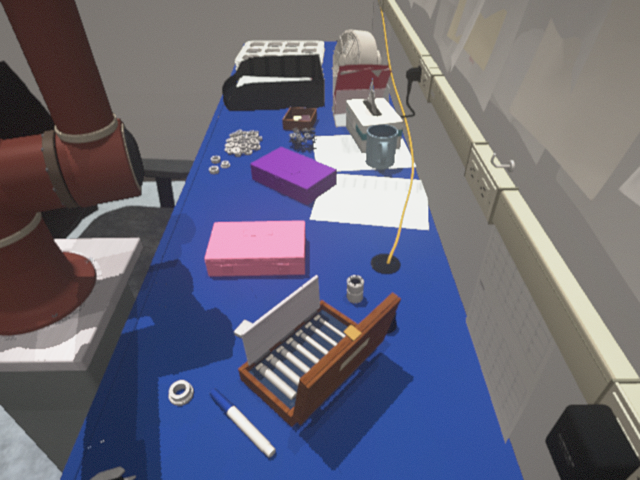

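The scene view is mostly blocked by the arm. In the side view the brown wooden case with its upright flap is at about (320,350). The pink box (255,248) and purple box (293,174) are the look-alikes, shut and the wrong colour. The ring is at (180,392), the marker at (243,422), the valve body at (355,288), and the loupe at about (393,325), behind the cover. I'll enlarge the case to confirm.

Run:
```python
import cv2,pickle
d=pickle.load(open("side0.pkl","rb"));im=d["image"]
c=cv2.resize(im[262:434,200:425],None,fx=3.5,fy=3.475,interpolation=cv2.INTER_CUBIC)
print(c.shape);cv2.imwrite("pics/crop1.png",c)
```

```text
(598, 788, 3)
```

View pics/crop1.png

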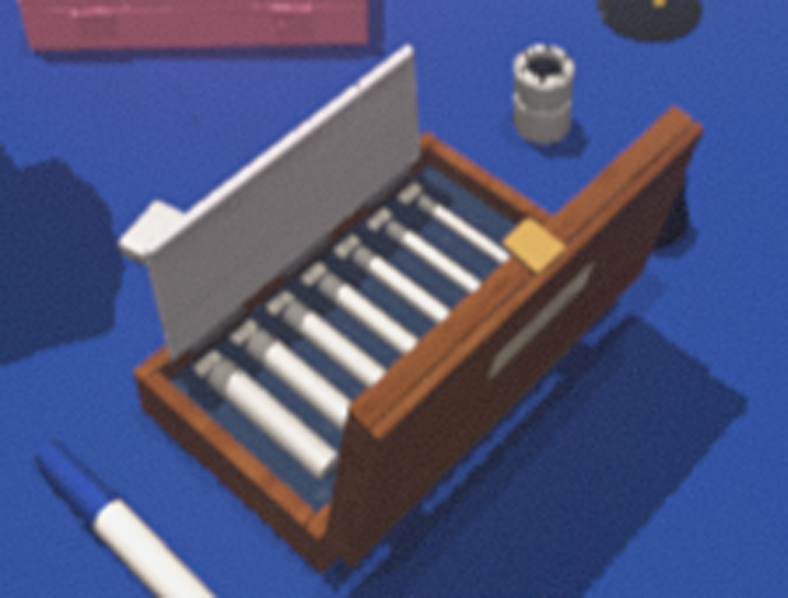

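Confirmed: the crop shows the open brown case with plug gauges, its metal flap upright and its cover leaning back. The gauge block is beside the flap's near end at crop (155,228). The valve body is at (543,95) and the loupe behind the cover's far end at (675,215). Next I'll fit the case pose to its corners.

```bash
cat > h.py <<'E'
import numpy as np,pickle
from scipy.optimize import least_squares
def f(d): return 240/np.tan(np.radians(d["vertical_fov"]/2))
def proj(d,X):
    c=np.asarray(X)@d["R"].T+d["t"]; return c[...,:2]/c[...,2:]*f(d)+[d["cx"],d["cy"]]
def onz(d,u,v,z):
    r=d["R"].T@np.array([(u-d["cx"])/f(d),(v-d["cy"])/f(d),1]); C=-d["R"].T@d["t"]; return C+r*(z-C[2])/r[2]
def cov(th,r,n,y): # r along cover from hinge, n outward
    return [.059-r*np.cos(th)+n*np.sin(th), y, .03+r*np.sin(th)+n*np.cos(th)]
def flp(th,r,n,y): # n: toward front when upright
    return [-.046+r*np.cos(th)-n*np.sin(th), y, .0285+r*np.sin(th)+n*np.cos(th)]
def W(p,X):
    c,s=np.cos(p[2]),np.sin(p[2]); X=np.asarray(X); return np.stack([p[0]+c*X[...,0]-s*X[...,1],p[1]+s*X[...,0]+c*X[...,1],X[...,2]],-1)
E
python3 - <<'E'
from h import *
d=pickle.load(open("side0.pkl","rb"))
px=lambda u,v:[200+u/3.5,262+v/3.477]
U=np.array([px(*a) for a in[(138,374),(325,568),(428,135),(412,45),(148,257),(700,128),(378,436),(677,107),(352,408)]])
def M(p):
    return W(p,[[-.0585,-.095,.03],[.0585,-.095,0],[-.0585,.095,.03],flp(p[3],.075,.0035,.08),flp(p[3],.075,.0035,-.08),
     cov(p[4],.117,.0165,.095),cov(p[4],.117,.0165,-.095),cov(p[4],.117,0,.095),cov(p[4],.117,0,-.095)])
s=least_squares(lambda p:(proj(d,M(p))-U).ravel(),[.55,0,-.6,1.5,1.7],loss="soft_l1")
print(s.x);print((proj(d,M(s.x))-U).round(1));np.save("p.npy",s.x)
for n,u,v,z in[("ring",180,392,.016),("valve",355,281,.046),("marker tip",211,393,.0085),("marker end",272,453,.0085),("gblock",200+155/3.5,262+228/3.477,.009),("loupeR",200+690/3.5,262+235/3.477,0)]:
    X=onz(d,u,v,z);c,sn=np.cos(s.x[2]),np.sin(s.x[2]);e=X[:2]-s.x[:2];print(n,X.round(3),"case",(c*e[0]+sn*e[1]).round(3),(-sn*e[0]+c*e[1]).round(3))
E
```

```text
[ 0.52532884 -0.17227033 -0.75158466  1.60904541  1.73072686]
[[-1.6 -0.5]
 [ 0.7  4.1]
 [-0.  -1.4]
 [ 0.7  0.6]
 [-0.3 -1.2]
 [ 2.1 -0.4]
 [ 0.8  1.5]
 [-0.8 -1.3]
 [-1.9 -0. ]]
ring [ 0.334 -0.23   0.016] case -0.1 -0.173
valve [ 0.606 -0.035  0.046] case -0.035 0.156
marker tip [ 0.378 -0.228  0.008] case -0.069 -0.141
marker end [ 0.476 -0.318  0.008] case 0.063 -0.14
gblock [ 0.413 -0.106  0.009] case -0.127 -0.028
loupeR [ 0.675 -0.108  0.   ] case 0.065 0.149
```

>>> {"name": "drive_tool", "arguments": {"jaw": 1, "rows": [[[0,0,0],0.135],[[0,0,0],0.135],[[0,0,0],0.135],[[0,0,0],0.135],[[0,0,0],0.135],[[0,0,0],0.135],[[0,0,0],0.135],[[0,0,0],0.135],[[0,0,0],0.131],[[0,0,0],0]]}}

```text
t: 1.1
tool_pos: [0.2773, -0.5598, 0.3032]
tool_rot: [-2.922, 1.152, 0.001]
contact_force: [-0.2, 0.1, 0.2]
opening: -0.0
grip_force: 0.0
```

```bash
cat >> h.py <<'E'
def rep():
    from station import ctrl
    from scipy.spatial.transform import Rotation as Ro
    o=ctrl.get_obs(); p=np.load("p.npy"); e=o["tool_pos"][:2]-p[:2]; c,s=np.cos(p[2]),np.sin(p[2])
    x=Ro.from_rotvec(o["tool_rot"]).as_matrix()[:,0]
    print("t",o["t"],"tip case",np.round([c*e[0]+s*e[1],-s*e[0]+c*e[1],o["tool_pos"][2]-ctrl.finger_overhang],4),"yaw err",np.arctan2(x[1],x[0])-p[2],"F",o["contact_force"].round(1),"ovh",ctrl.finger_overhang,"q",o["q"].round(2),o["opening"])
E
python3 -c "
from h import *;rep()"
```

```text
t 1.1 tip case [ 0.0834 -0.4525  0.2306] yaw err 0.0006796044134369517 F [-0.2  0.1  0.2] ovh 0.0726 q [-1.23  0.05  1.61  0.    1.48  1.09] -1.4459894128199537e-05
```

>>> {"name": "drive_tool", "arguments": {"rows": [[[-0.018,-0.045,0],0],[[-0.018,-0.045,0],0],[[-0.018,-0.045,0],0],[[-0.018,-0.045,0],0],[[-0.018,-0.045,0],0],[[-0.018,-0.045,0],0],[[-0.018,-0.045,0],0],[[-0.018,-0.045,0],0],[[-0.018,-0.045,0],0],[[-0.018,-0.045,0],0]]}}

```text
t: 2.1
tool_pos: [0.4531, -0.1063, 0.3039]
tool_rot: [2.924, -1.148, 0.001]
contact_force: [0.5, -0.1, 0.4]
opening: 0.0002
grip_force: 0.0
```

```bash
python3 -c "
from h import *;rep()
from station import vision
import cv2
d=vision.get_image('wrist');print({k:d[k] for k in d if k!='image'});pickle.dump(d,open('wrist1.pkl','wb'))
d2=vision.get_image('side');pickle.dump(d2,open('side1.pkl','wb'))
cv2.imwrite('pics/both.png',np.hstack([cv2.resize(d['image'],(400,300)),cv2.resize(d2['image'][180:480,150:550],(400,300))]))"
```

```text
t 2.1 tip case [-0.0978 -0.0012  0.2313] yaw err 0.00343146079177048 F [ 0.5 -0.1  0.4] ovh 0.0726 q [-0.39 -0.35  1.97 -0.    1.52  1.93] 0.000192410679711328
{'vertical_fov': 65.70646984690485, 'cx': 319.93827879148665, 'cy': 246.30094261681143, 'R': array([[-6.80108031e-01, -7.33111762e-01,  4.59228795e-04],
       [-6.95431574e-01,  6.45350095e-01,  3.16066734e-01],
       [-2.32008604e-01,  2.14640162e-01, -9.48736849e-01]]), 't': array([0.23107264, 0.34279447, 0.50871334])}
```

View pics/both.png

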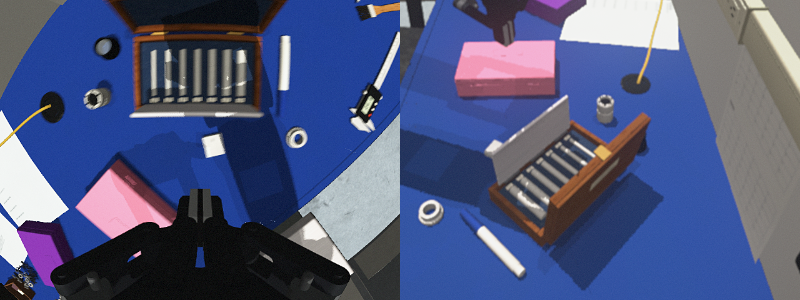

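The wrist view shows the case square to the tool: flap top edge from about (208,184) to (421,184), gauge block at (342,232), and the other loose things clear of the path. The fingertip is at wrist (322,304) and side (257,223). I'll check the fit against these.

```bash
python3 -c "
from h import *
p=np.load('p.npy');d=pickle.load(open('wrist1.pkl','rb'));s=pickle.load(open('side1.pkl','rb'))
def pf(X):
    c=np.asarray(X)@d['R'].T+d['t'];r=np.linalg.norm(c[...,:2],axis=-1,keepdims=True);return c[...,:2]/r*np.arctan2(r,c[...,2:])*f(d)+[d['cx'],d['cy']]
X=W(p,[flp(p[3],.075,.0035,.08),flp(p[3],.075,.0035,-.08),[.0585,.095,.03],[.0585,-.095,.03],[-.0585,.095,.03],[-.0585,-.095,.03]])
print(pf(X).round(0))
T=np.array([.4531,-.1063,.3039])
for o in(.06,.0726,.085): print(o,pf(T-[0,0,o]).round(1),proj(s,T-[0,0,o]).round(1))
import cv2
im=d['image'].copy()
for q in pf(X): cv2.circle(im,tuple(int(v) for v in q),3,(0,255,0),1)
for o,c in((.06,(0,0,255)),(.0726,(0,255,0)),(.085,(255,0,0))):
  cv2.circle(im,tuple(int(v) for v in pf(T-[0,0,o])),2,c,-1)
  cv2.circle(s['image'],tuple(int(v) for v in proj(s,T-[0,0,o])),1,c,-1)
a=cv2.resize(im[60:360,150:480],(495,450));b=cv2.resize(s['image'][170:250,230:285],(300,436));b=cv2.copyMakeBorder(b,0,14,0,0,0)
cv2.imwrite('pics/chk.png',np.hstack([a,b]))"
```

```text
[[213. 178.]
 [426. 178.]
 [218.  52.]
 [423.  52.]
 [220. 174.]
 [420. 174.]]
0.06 [322.3 334.6] [252.1 217.3]
0.0726 [322.1 319.5] [253.2 224.6]
0.085 [322.  306.5] [254.2 231.6]
```

View pics/chk.png

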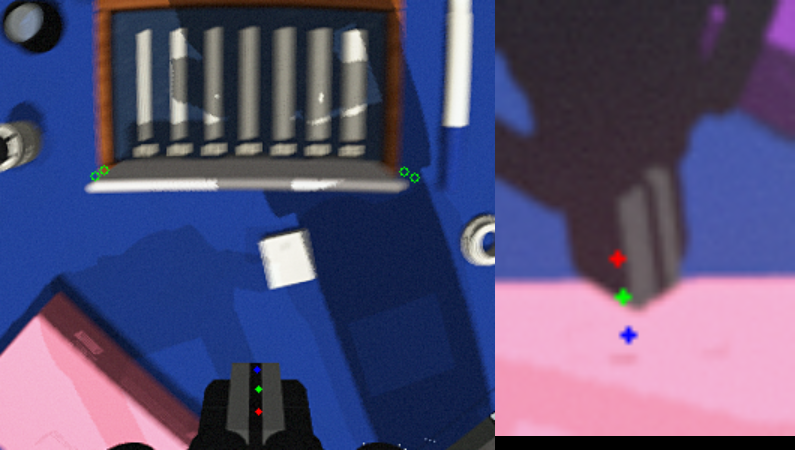

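The fit agrees to about 4 mm: the wrist view puts the case some 3 mm nearer in x. The fingertip overhang is right too. Next I'll descend in front of the flap.

>>> {"name": "drive_tool", "arguments": {"rows": [[[0,0,0.035],0],[[0,0,0.035],0],[[0,0,0.035],0],[[0,0,0.037],0],[[0,0,0],0],[[0.008,0,0],0],[[0.008,0,0],0],[[0.008,0,0],0],[[0.006,0,0],0],[[0,0,0],0]]}}

```text
t: 3.2
tool_pos: [0.4761, -0.1297, 0.1632]
tool_rot: [2.922, -1.153, 0.004]
contact_force: [0.3, 0.2, 0.2]
opening: 0.0002
grip_force: 0.0
```

```bash
python3 -c "
from h import *;rep()"
```

```text
t 3.2 tip case [-0.065  -0.0025  0.0906] yaw err 4.268940452223369e-05 F [0.3 0.2 0.2] ovh 0.0726 q [-0.42 -0.14  2.04 -0.    1.23  1.91] 0.0002042534988031474
```

>>> {"name": "drive_tool", "arguments": {"rows": [[[0.0055,0,0.001],0],[[0.0055,0,0.001],0],[[0.0055,0,0.001],0],[[0.0055,0,0.0015],0],[[0.0053,0,0.003],0],[[0.0053,0,0.003],0],[[0.0053,0,0.003],0],[[0.0053,0,0.003],0],[[0,0,0],0]]}}

```text
t: 4.1
tool_pos: [0.5065, -0.1586, 0.1446]
tool_rot: [2.922, -1.153, -0.002]
contact_force: [-0.4, 0.1, 0.5]
opening: 0.0
grip_force: 0.0
```

>>> {"name": "drive_tool", "arguments": {"rows": [[[0.004,0,0.0046],0],[[0.004,0,0.0046],0],[[0.004,0,0.0046],0],[[0.003,0,0.0046],0],[[0.002,0,0.004],0],[[0.002,0,0.004],0],[[0.001,0,0.004],0],[[0.001,0,0.004],0],[[0,0,0],0]]}}

```text
t: 5.0
tool_pos: [0.5215, -0.1726, 0.1103]
tool_rot: [2.923, -1.152, -0.001]
contact_force: [0.2, -0.4, 0.1]
opening: 0.0004
grip_force: 0.0
```

```bash
python3 -c "
from h import *;rep()"
```

```text
t 5.0 tip case [-0.0026 -0.0028  0.0377] yaw err 0.00039438735591568186 F [ 0.2 -0.4  0.1] ovh 0.0726 q [-0.45  0.08  1.93 -0.    1.13  1.87] 0.000396301777474475
```

Next, press down gently until contact force shows.

>>> {"name": "drive_tool", "arguments": {"rows": [[[0,0,0.0015],0],[[0,0,0.0015],0],[[0,0,0.001],0],[[0,0,0],0],[[0,0,0],0],[[0,0,0],0]]}}

```text
t: 5.6
tool_pos: [0.5218, -0.1726, 0.1071]
tool_rot: [-2.923, 1.152, -0.0]
contact_force: [0.6, 0.2, 0.2]
opening: 0.0001
grip_force: 0.2
```

```bash
python3 -c "
from h import *;rep()
from station import vision
import cv2
d=vision.get_image('side');pickle.dump(d,open('side2.pkl','wb'))
cv2.imwrite('pics/s2.png',cv2.resize(d['image'][230:440,180:440],(743,600)))"
```

```text
t 5.6 tip case [-0.0023 -0.0026  0.0345] yaw err 0.0003930062843366944 F [0.6 0.2 0.2] ovh 0.0726 q [-0.45  0.08  1.93  0.    1.13  1.87] 8.985166838336359e-05
```

View pics/s2.png

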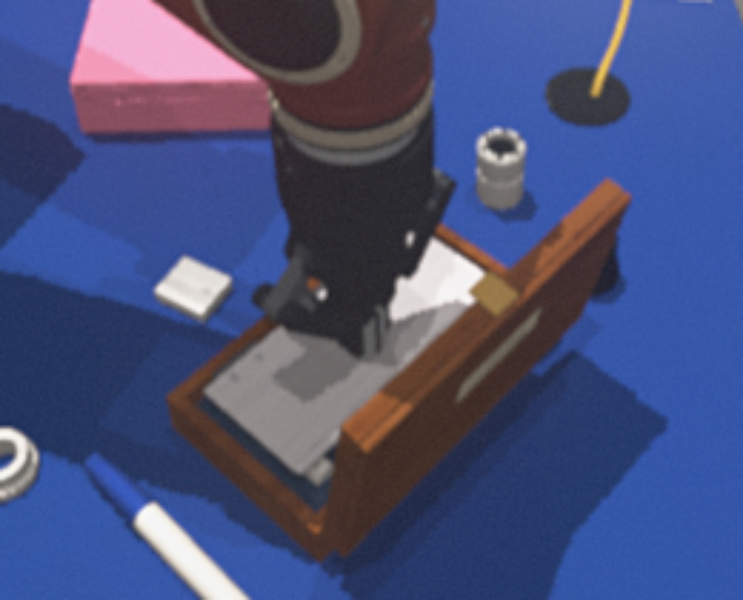

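The view shows the flap almost flat under the fingers at crop (370,350), with the cover still open. I'll press on until contact force shows.

>>> {"name": "drive_tool", "arguments": {"rows": [[[0,0,0.001],0],[[0,0,0.001],0],[[0,0,0],0],[[0,0,0],0],[[0,0,0],0]]}}

```text
t: 6.15
tool_pos: [0.522, -0.1727, 0.1061]
tool_rot: [2.923, -1.152, -0.0]
contact_force: [-2.5, 0.9, 5.9]
opening: -0.0003
grip_force: 3.4
```

>>> {"name": "drive_tool", "arguments": {"rows": [[[0,0,-0.02],0],[[0,0,-0.04],0],[[0,0,-0.045],0],[[0,0,-0.045],0],[[0,0,-0.03],0],[[0,0,0],0],[[0.045,0,0],0],[[0.045,0,0],0],[[0.045,0,0],0],[[0,0,0],0]]}}

```text
t: 7.15
tool_pos: [0.622, -0.2676, 0.2804]
tool_rot: [-2.921, 1.155, 0.007]
contact_force: [-0.5, 0.3, -1.1]
opening: -0.0
grip_force: 0.0
```

```bash
python3 -c "
from h import *;rep()
from station import vision
import cv2
a=vision.get_image('wrist');b=vision.get_image('side')
cv2.imwrite('pics/s3.png',np.hstack([cv2.resize(a['image'],(400,300)),b['image'][180:480,150:550]]))"
```

```text
t 7.15 tip case [ 0.1357 -0.0037  0.2078] yaw err -0.0017105057698107995 F [-0.5  0.3 -1.1] ovh 0.0726 q [-0.52  0.19  1.5  -0.    1.45  1.81] -2.5957496571349628e-05
```

View pics/s3.png

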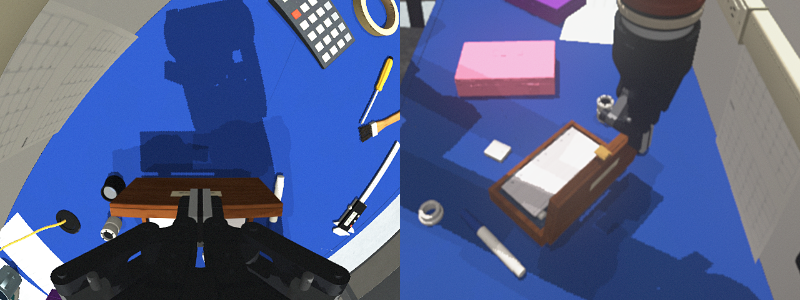

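The flap lies flat on the gauges (right-hand pane, about (560,165)), and the tool is behind the cover and clear of the loupe. Next I'll descend behind the cover.

>>> {"name": "drive_tool", "arguments": {"rows": [[[0,0,0.03],0],[[0,0,0.03],0],[[0,0,0.028],0],[[0,0,0],0],[[-0.008,0,0],0],[[-0.008,0,0],0],[[-0.008,0,0],0],[[-0.006,0,0],0],[[0,0,0],0]]}}

```text
t: 8.15
tool_pos: [0.5984, -0.2438, 0.1982]
tool_rot: [2.923, -1.152, 0.003]
contact_force: [0.1, -0.4, -0.2]
opening: -0.0001
grip_force: 0.0
```

```bash
python3 -c "
from h import *;rep()"
```

```text
t 8.15 tip case [ 0.1022 -0.0024  0.1256] yaw err 0.0008385637148639047 F [ 0.1 -0.4 -0.2] ovh 0.0726 q [-0.5   0.18  1.65  0.    1.3   1.82] -8.016704433263123e-05
```

>>> {"name": "drive_tool", "arguments": {"rows": [[[-0.0065,0,0.001],0],[[-0.0065,0,0.001],0],[[-0.0065,0,0.001],0],[[-0.0065,0,0.001],0],[[-0.0065,0,0],0],[[-0.0065,0,0],0],[[-0.0065,0,0.001],0],[[-0.0065,0,0.001],0],[[0,0,0],0]]}}

```text
t: 9.05
tool_pos: [0.5596, -0.2079, 0.1904]
tool_rot: [-2.922, 1.152, 0.003]
contact_force: [-0.1, 0.1, 0.4]
opening: 0.0001
grip_force: 0.0
```

```bash
python3 -c "
from h import *;rep()"
```

```text
t 9.05 tip case [ 0.0494 -0.0027  0.1178] yaw err 0.0007020796093906156 F [-0.1  0.1  0.4] ovh 0.0726 q [-0.48  0.08  1.78  0.    1.28  1.84] 8.807812495883361e-05
```

>>> {"name": "drive_tool", "arguments": {"rows": [[[-0.0063,0,0.0017],0],[[-0.0063,0,0.0017],0],[[-0.0063,0,0.0017],0],[[-0.0063,0,0.0017],0],[[-0.0044,0,0.0033],0],[[-0.0044,0,0.0033],0],[[-0.0044,0,0.0033],0],[[-0.0044,0,0.0033],0],[[-0.0044,0,0.0033],0],[[0,0,0],0]]}}

```text
t: 10.05
tool_pos: [0.5252, -0.1759, 0.1666]
tool_rot: [-2.922, 1.152, 0.003]
contact_force: [0.3, 0.5, -0.7]
opening: -0.0003
grip_force: 0.0
```

>>> {"name": "drive_tool", "arguments": {"rows": [[[-0.0027,0,0.0036],0],[[-0.0027,0,0.0036],0],[[-0.0027,0,0.0036],0],[[-0.0027,0,0.0036],0],[[-0.0027,0,0.0036],0],[[-0.0027,0,0.0036],0],[[0,0,0],0]]}}

```text
t: 10.75
tool_pos: [0.5135, -0.1651, 0.1451]
tool_rot: [-2.923, 1.152, 0.003]
contact_force: [0.3, -0.2, 0.2]
opening: -0.0
grip_force: 0.0
```

```bash
python3 -c "
from h import *;rep()
from station import vision
import cv2
b=vision.get_image('side')
cv2.imwrite('pics/s4.png',b['image'][180:480,150:550])"
```

```text
t 10.75 tip case [-0.0135 -0.0028  0.0725] yaw err 0.0005118423965343455 F [ 0.3 -0.2  0.2] ovh 0.0726 q [-0.45  0.    1.94  0.    1.2   1.87] -2.6705035148172078e-05
```

View pics/s4.png

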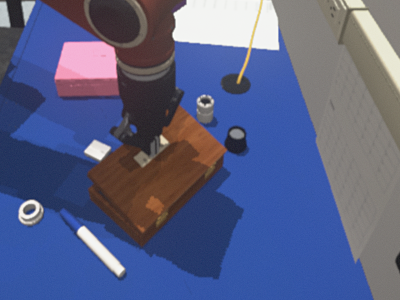

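The cover is following the fingers and is nearly closed; the loupe, valve body, ring, block and marker have not moved. Now the last part of the arc.

>>> {"name": "drive_tool", "arguments": {"rows": [[[-0.002,0,0.0035],0],[[-0.002,0,0.0035],0],[[-0.002,0,0.0035],0],[[-0.001,0,0.0035],0],[[-0.001,0,0.0035],0],[[-0.001,0,0.0035],0],[[0,0,0.002],0],[[0,0,0.002],0],[[0,0,0],0],[[0,0,0],0]]}}

```text
t: 11.8
tool_pos: [0.5076, -0.1595, 0.121]
tool_rot: [2.922, -1.152, 0.0]
contact_force: [0.5, -0.6, 0.8]
opening: 0.0001
grip_force: 0.0
```

Tip is at z = 0.0484. Press a little more for firm contact.

>>> {"name": "drive_tool", "arguments": {"rows": [[[0,0,0.001],0],[[0,0,0.001],0],[[0,0,0.001],0],[[0,0,0],0],[[0,0,0],0],[[0,0,0],0]]}}

```text
t: 12.4
tool_pos: [0.5078, -0.1594, 0.1192]
tool_rot: [2.923, -1.152, -0.001]
contact_force: [-3.4, 0.4, 7.3]
opening: 0.0001
grip_force: 3.4
```

>>> {"name": "drive_tool", "arguments": {"rows": [[[0,0,-0.005],0],[[0,0,-0.02],0],[[0,0,-0.04],0],[[0,0,-0.045],0],[[-0.02,0,-0.04],0],[[-0.04,0,0],0],[[-0.04,0,0],0],[[-0.02,0,0],0],[[0,0,0],0],[[0,0,0],0]]}}

```text
t: 13.4
tool_pos: [0.4201, -0.0776, 0.2684]
tool_rot: [2.923, -1.152, 0.002]
contact_force: [0.1, -0.0, 0.1]
opening: 0.0002
grip_force: 0.0
```

```bash
python3 -c "
from h import *;rep()
from station import vision
import cv2
a=vision.get_image('wrist');b=vision.get_image('side')
cv2.imwrite('pics/s5.png',np.hstack([cv2.resize(a['image'],(400,300)),b['image'][180:480,150:550]]))"
```

```text
t 13.4 tip case [-0.1416 -0.0027  0.1958] yaw err 0.0007703472819733381 F [ 0.1 -0.   0.1] ovh 0.0726 q [-0.36 -0.43  2.09 -0.    1.48  1.96] 0.00019347954815135895
```

View pics/s5.png

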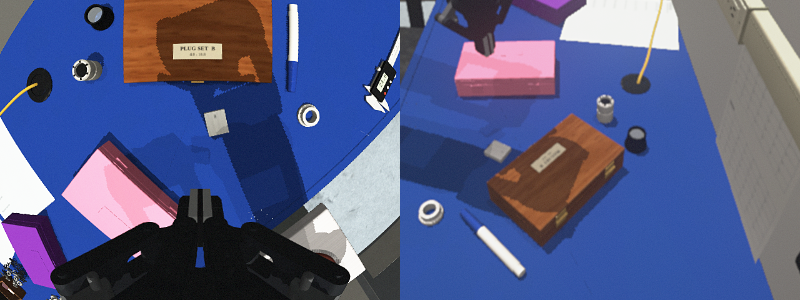

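The case is fully shut and standing where it did, the loose things have not moved, and the tool is clear. Handing in.

```bash
python3 -c "
from station import ctrl
print(ctrl.finish_job())"
```

```text
the job is handed in; nothing more can be done
None
```

The flap was pushed flat first, then the cover was swung fully shut without a slam; the last pictures show the case and all five loose things in place and the tool clear, and the job is handed in at about 13.5 s (no verdict was returned).

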